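Hang the bur rack on its sprung screw

ROBOT

A 6-joint arm with a two-finger parallel gripper is mounted at the origin on the work surface. World frame = base frame: x ahead of the robot, y to its left, z up, the work surface at z = 0. Lengths are in m, angles in degrees, forces in N, time in s.
With the tool pointing down it reaches from about 0.325 to 0.775 m from the base axis. Payload 5.5 kg.
Tool frame: the origin (TCP) lies on the centre line of the jaws, within the pads' length; the fingertips stand 11 mm ahead of it and the grasp point (between the pads) lies 8 mm behind it; z points along the fingers, y is the line along which they close (so a half turn about z gives the same grasp; the last joint's range is limited). The gripper opens to 85 mm and grips with 20 to 120 N. Pads are 22 mm wide; open, the fingers measure 114 mm over their backs; the gripper's body (76 mm by 85 mm) begins 54 mm behind the grasp point. The pads swing forward as they close: fully open they stand 13 mm farther back than shut.
Start: joints at [69.23, 5.22, 70.514, -0, 104.267, -3.249], TCP at [0.181, 0.572, 0.242] pointing down, gripper open.
Joint ranges: [-164.24, 164.24], [-49.07, 125.15], [9.68, 141.18], [-86.29, 266.29], [3.28, 154.24], [-151.56, 151.56]. Speed limits (degrees/s): [147.25, 147.25, 172.46, 180, 180, 180].

INTERFACE

Orientations are given as a 3x3 rotation matrix whose columns are the frame's x, y, z axes.
In Python, from cell import bot gives the robot as it stands.
- The arm moves only by the tool arm_command, never from a script. Its argument "rows" is a list that holds one entry, the list of rows, each a list of 5 numbers: the shift along the tool's x, y, z in mm, then the turn about the tool's z in degrees, then the closure, from -1 (fully open) to 1 (shut). In form: [[[x, y, z, spin, grip], ...]]. A call has 1 to 12 rows; each row shifts and turns the commanded pose from where the row before left it, along the tool's axes as they then stand; what a row does not reach is not made up. A row lasts 1/12 s, in which the tool goes at most 41.7 mm and 7.16 degrees, less where a joint would pass 70% of its speed; a pose out of reach is approached as far as the arm can. A call with a gripper value outside its range is refused whole. The fingers move at their own pace and stop on an object; "squeeze" is the grip in N (left out, the last holds). Time passes only in rows, so rows that do not move let the fingers close. It gives the time, the measured TCP pose, the force, the opening and the grip force at its end, in the units of the state.
- bot.state(): the state, without advancing time (a new reading comes with each control period).
- bot.camera(name): name is "scene" or "top" or "wrist"; returns the picture (384x512x3 uint8, red, green, blue); there is no depth.
- bot.camera_model(name): a dict with "K" (3x3 intrinsics, pixels), "origin" and "rotation" of the camera in the world; the wrist camera has in their place "mount" (4x4, takes a point from camera to tool coordinates, whose origin is the TCP and whose axes are the flange's). Camera axes: x right, y up, looking along -z (the intrinsics and any distortion apply to the point x, -y, -z); pixel columns grow to the right and rows downward; lengths in m; the calibration is good to about 2 mm. The wrist camera is an equidistant fisheye: a pixel r from the principal point sees the ray r / f radians off the axis. A picture is of the moment at which its call begins: read the wrist's pose just before it. camera_model takes no time and is no camera call.
- bot.hand_in(): hands the job in; it is judged then, once.
The state is a dict: "clock": time; "q": joint angles; "dq": joint speeds; "effort": joint torques, N m; "ee_pos": TCP position; "tcp_rot": TCP orientation; "force": force on the tool from outside, world axes, zero at the start; "ft_torque": the same for the moment, N m; "width": finger opening in m; "grip_force": force on a finger pad.
Only numpy, scipy, OpenCV 4.12 (cv2) and the standard library are available. Lean on these libraries where they do the work, as an engineer would, in place of code of your own. Each camera call takes 0.05 s, during which the arm holds its last target. There are 200 camera calls.

TASK

Hang the goldsmith's bur rack on the upright board: pass the screw's head through the round part of the keyhole, then slide the rack down until the stop at the end of the narrow slot rests on the screw, level and flat on the board, and let go. The sprung screw head grips the plate, so you must push the rack down and feel it come home, for the stop is set differently each time; do it gently, halting at once when it meets, and never ram the stop on the screw with more than about 20 N. Leave everything else on the bench where it is.

Things in the scene. Friction and masses are not known exactly. Their poses are not given: they have to be found in the camera images.
- rack: Loose bur rack, about 0.28 kg, standing upright on the bench at the start. Origin: middle of the lower edge of its flat back face; z up, x out of the back (into the board when hung), y along its width. Steel plate 110 wide (y), 138 high, 5 mm thick (x -5 to 0). A wooden ledge at its foot, 14 mm high, as wide as the plate, stands out in front to x = -60 mm.
- rack_grip (a point): The place to grip: at (-25, 0, 128) mm in the rack's frame, axes as the rack's. It lies in a wooden handle block on the plate's front, 16 mm wide (y), 40 mm deep (x -45 to -5 mm) and 45 mm high (103 to 148 mm above the rack's origin, 10 mm above the plate's top). Both its sides are free.
- rack_hole (a point): Centre of the keyhole's eight-sided round hole, 17.6 mm across flats, on the plate's back face, at (0, 0, 55) mm in the rack's frame, axes as the rack's. From it a 9 mm wide slot runs straight up. On the plate's front, on both sides of the slot, lips rise from 5 to 7.5 mm plate thickness (ramp from 64 to 78 mm above the rack's origin, then flat to 99 mm).
- slot_stop: Guide of the stop at the slot's upper end; its frame is the rack's own (same origin and axes). It carries a very stiff sliding steel stop, 8 mm wide, set differently every time: its lower edge lies 76 to 92 mm above the rack's origin, so the screw meets it after 18 to 34 mm of slide. The setting shows in no pose: it must be felt.
- board: Fixed wooden upright board 260 mm wide (y), 150 mm high, 20 mm thick, with a low foot and two gussets behind it (to x = 70 mm). Origin: underside of the upright's middle; z up; its front face, at x = -10 mm, looks to its -x. Fixed to the bench at a different place and yaw every time.
- screw_root (a point): Where the screw's axis leaves the board's front face: (-10, 0, 115) mm in the board's frame, axes as the board's. The level steel screw stands out along -x: shank 6 mm thick, domed head 14 mm across, 5 mm thick, its underside 6 mm off the board.
- screw_tip (a point): Front of the screw's domed head, 11 mm out from the board. The head is sprung: pulled to the board with 9 N, it can be drawn out 5 mm (1.5 N per mm). After about 10 mm of slide the lips wedge under it; from there friction stops the rack dropping by itself and the hand must push it down with about 4 to 13 N, until the stop meets the shank: a hard halt.
- hammer: Bystander: small hammer lying on the bench.
- bench_block: Bystander: steel bench block 60 x 60 x 20 mm.
- mandrel: Bystander: upright tapered steel ring mandrel on a 70 mm foot, 190 mm high.
- jar: Bystander: closed white jar, 60 mm wide, 70 mm high.
- brush: Bystander: brush lying on the bench.
- cup: Bystander: glass cup 72 mm wide, 80 mm high.
- screwdriver: Bystander: screwdriver lying on the bench.
- tray: Bystander: divided wooden tray 100 x 80 x 25 mm.
There are look-alikes about, which are no part of the job. What is shaped like the rack but red or turquoise is not meant.

How it is judged:
By the outcome, as a careful person would: the job done as asked, in the order asked, and still so for the second after the job is handed in, with the robot touching nothing.
It also fails if it takes over 64 s, if anything falls off the work surface, if the arm or the gripper's body presses on something with over 40 N, if the wrist force passes 120 N, or if a joint passes its speed limit or range.

## Working session

There is one attempt and no reset: what is moved stays moved. The work goes in short steps, Python scripts to look and compute and a tool call to move; the robot and the scene stay as the last step left them, time stands still between calls to the robot, and variables do not carry over. Pictures are saved under pics/ and viewed, at most 13 in all, crops included, and the job is handed in when it is done.

Besides the shell and the picture viewer there is one more tool, called after "Emit:" as name([rows], argument=value, ...), one row to a line, values as JSON. arm_command: Moves the arm, as the interface text tells. Its arguments: {"type":"object","properties":{"rows":{"type":"array","items":{"type":"array","items":{"type":"array","items":{"type":"number"}}}},"squeeze":{"type":"number"}},"required":["rows"]}

```bash
mkdir -p pics; ls; python3 - <<'E'
from cell import bot
import cv2,numpy as np
s=bot.state();print(s)
for n in("scene","top"):
    cv2.imwrite(f"pics/{n}0.png",bot.camera(n)[:,:,::-1]);m=bot.camera_model(n);print(n,m)
print(bot.camera_model("wrist"))
E
```

```text
pics
{'clock': 0.0, 'q': array([ 6.92320487e+01,  5.26604112e+00,  7.05838366e+01, -1.03577815e-03,
        1.04266868e+02, -3.24876150e+00]), 'dq': array([-0.02221284, -0.05779679,  0.02901855, -0.0378398 , -0.07336628,
        0.06154419]), 'effort': array([-1.54652018e-03, -4.58721328e+01, -4.18030179e+01,  1.31640368e-04,
        1.11922121e-02, -2.69235863e-05]), 'ee_pos': array([0.18052827, 0.57191671, 0.24110092]), 'tcp_rot': array([[-9.53614813e-01,  3.01028719e-01, -7.06115990e-04],
       [ 3.01029532e-01,  9.53612902e-01, -1.91141081e-03],
       [ 9.79717710e-05, -2.03531143e-03, -9.99997924e-01]]), 'force': array([ 0.00222173, -0.07036889, -0.58877623]), 'ft_torque': array([-0.01937336, -0.03227263,  0.02364348]), 'grip_force': 0.0, 'width': 0.0854328272684098}
scene {'K': array([[368.68974716,   0.        , 251.6604357 ],
       [  0.        , 368.68974716, 186.90252671],
       [  0.        ,   0.        ,   1.        ]]), 'origin': array([1.24460214, 0.71904165, 0.76737649]), 'rotation': array([[-0.7012532 , -0.38780613,  0.59820594],
       [ 0.71291055, -0.37960273,
[... 254 characters left out ...]
002, 0.01155165, 1.37211882]), 'rotation': array([[-0.00126335,  0.99472244, -0.10259469],
       [-0.99999655, -0.00102022,  0.00242229],
       [ 0.00230484,  0.1025974 ,  0.99472029]])}
{'K': array([[297.31863964,   0.        , 253.32849975],
       [  0.        , 297.31863964, 186.23650788],
       [  0.        ,   0.        ,   1.        ]]), 'mount': array([[ 6.69192276e-04,  9.55280622e-01,  2.95699994e-01,
         7.45186429e-02],
       [ 9.99999393e-01, -8.98226751e-04,  6.38710663e-04,
        -5.01804518e-04],
       [ 8.75753564e-04,  2.95699387e-01, -9.55280642e-01,
        -1.31465222e-01],
       [ 0.00000000e+00,  0.00000000e+00,  0.00000000e+00,
         1.00000000e+00]])}
```

View pics/scene0.png

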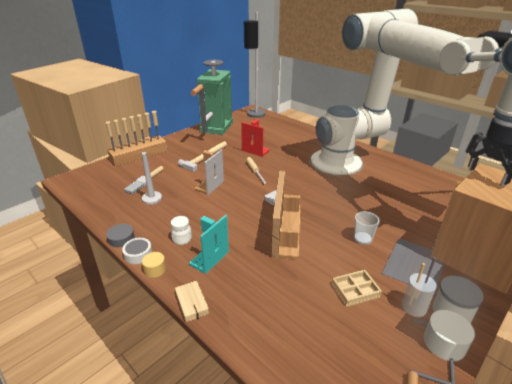

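View pics/top0.png

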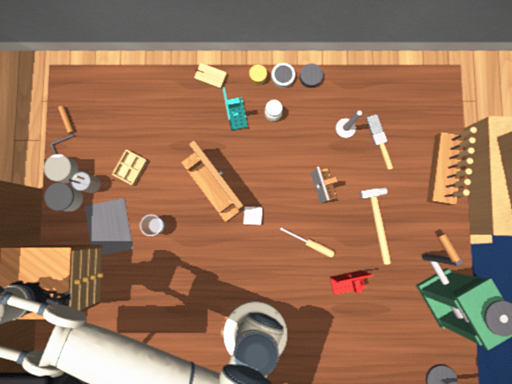

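The steel-grey rack is at scene (214,172) / top (322,184). The red one, scene (255,140) / top (350,283), and the turquoise one, scene (210,245) / top (236,112), are look-alikes. The board is at scene (285,215) / top (212,182). I'll enlarge these to confirm.

```bash
python3 - <<'E'
import cv2,numpy as np
s=cv2.imread("pics/scene0.png");t=cv2.imread("pics/top0.png")
def c(im,x,y,w,h,f): return cv2.resize(im[y:y+h,x:x+w],None,fx=f,fy=f,interpolation=cv2.INTER_CUBIC)
a=c(s,190,145,50,60,8);b=c(s,255,165,60,100,6)  # 400x480, 360x600
out=np.zeros((600,790,3),np.uint8);out[:480,:400]=a;out[:600,420:780]=b
cv2.imwrite("pics/c1.png",out)
a=c(t,300,155,48,60,8);b=c(t,175,135,80,95,5)
out=np.zeros((500,800,3),np.uint8);out[:480,:384]=a;out[:475,395:795]=b
cv2.imwrite("pics/c2.png",out)
E
```

```text
(no output)
```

View pics/c1.png

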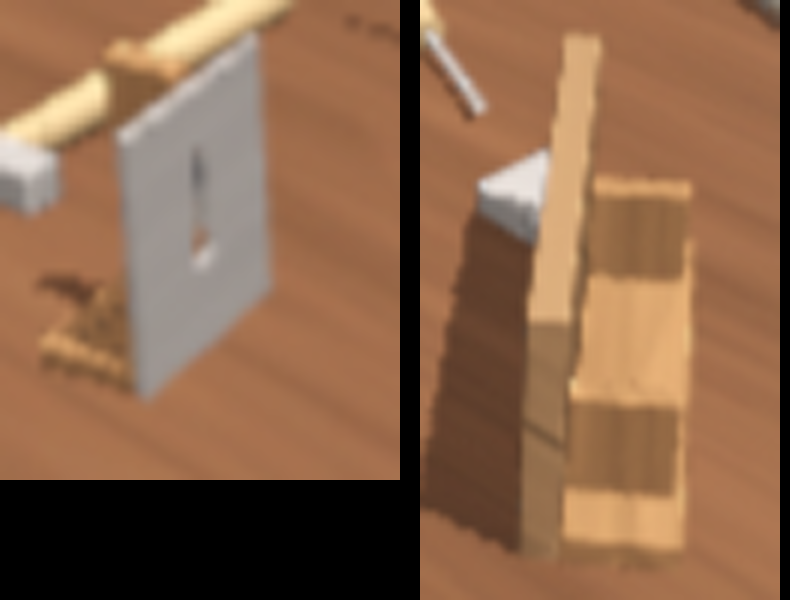

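View pics/c2.png

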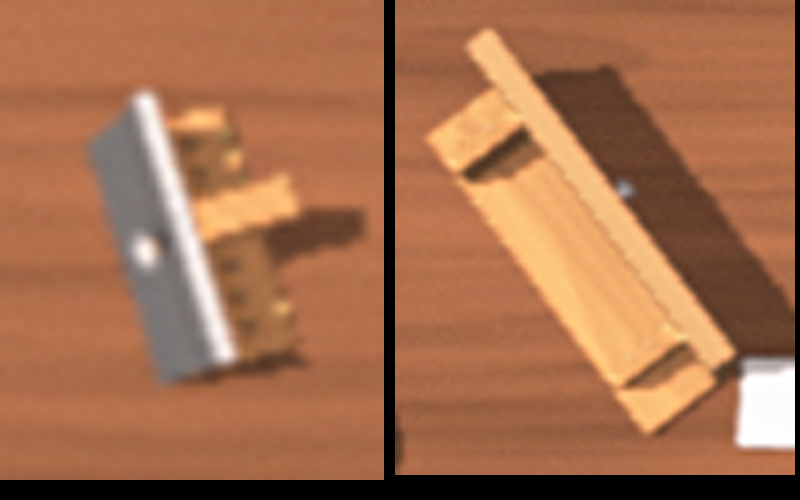

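The crops confirm the grey steel rack (keyhole, plain wooden ledge and handle on its far side). The board's screw shows at top pixel (221,172). Next I'll fit both poses from the corners in both views.

```bash
cat > h.py <<'E'
from cell import bot
import numpy as np
from scipy.optimize import least_squares
def proj(n,P):
    m=bot.camera_model(n);p=(np.atleast_2d(P)-m["origin"])@m["rotation"];p=p*[1,-1,-1]
    q=p@m["K"].T;return q[:,:2]/q[:,2:]
def wproj(P,pos,R):
    m=bot.camera_model("wrist");M=m["mount"]
    p=(np.atleast_2d(P)-pos)@R;p=(p-M[:3,3])@M[:3,:3];p=p*[1,-1,-1]
    r=np.hypot(p[:,0],p[:,1]);th=np.arctan2(r,p[:,2]);K=m["K"]
    return np.c_[K[0,2]+K[0,0]*th*p[:,0]/r,K[1,2]+K[1,1]*th*p[:,1]/r]
def Rz(a): c,s=np.cos(a),np.sin(a);return np.array([[c,-s,0],[s,c,0],[0,0,1]])
def place(v,L): return np.asarray(L)/1000@Rz(v[2]).T+[v[0],v[1],v[3]]
def fit(obs,v0,zfree=True):
    # obs: list of (projector, local pts mm, pixels)
    f=lambda v:np.concatenate([(pr(place(np.r_[v,0][:4],L))-np.array(px)).ravel() for pr,L,px in obs])
    r=least_squares(f,v0 if zfree else v0[:3],loss="soft_l1");return np.r_[r.x,0][:4],r.fun.reshape(-1,2)
E
cat > f1.py <<'E'
from h import *
top=lambda P:proj("top",P);sc=lambda P:proj("scene",P)
cv=lambda L,s,o:(np.array(L,float)+.5)/s-.5+o
rt=cv([(138,95),(222,362),(90,148),(160,382)],8,[300,155]);rtL=[(0,-55,138),(0,55,138),(0,-55,0),(0,55,0)]
rs=cv([(118,135),(258,38),(145,400),(270,288)],8,[190,145]);rsL=[(0,-55,138),(0,55,138),(0,-55,0),(0,55,0)]
bt=cv([(97,30),(340,352),(72,45),(317,370),(231,190)],5,[175,135]);btL=[(-10,-130,150),(-10,130,150),(10,-130,150),(10,130,150),(-21,0,115)]
bs=cv([(145,35),(182,38),(107,320),(150,322),(100,550),(140,558)],6,[255,165]);bsL=[(-10,130,150),(10,130,150),(-10,-130,150),(10,-130,150),(-10,-130,0),(10,-130,0)]
for o,v0 in(([(top,rtL,rt),(sc,rsL,rs)],[.37,-.2,1.8,0]),([(top,btL,bt),(sc,bsL,bs)],[.37,.12,2.2,0])):
  for z in(True,False):
    v,r=fit(o,v0,z);print(np.round(v,4),np.degrees(v[2]).round(2));print(r.round(1).tolist())
E
python3 f1.py
```

```text
[ 4.971e-01 -2.127e-01  1.846e+00 -2.000e-04] 105.77
[[0.2, 0.1], [-0.2, -0.1], [-0.3, -0.1], [-0.0, 0.5], [0.3, 0.3], [-0.3, -0.1], [-0.4, -0.3], [-0.2, -0.0]]
[ 0.4971 -0.2126  1.8461  0.    ] 105.77
[[0.2, 0.1], [-0.2, -0.1], [-0.3, -0.2], [-0.0, 0.5], [0.3, 0.3], [-0.3, -0.1], [-0.4, -0.3], [-0.2, -0.0]]
[ 5.2310e-01  1.2460e-01  2.2198e+00 -1.8000e-03] 127.18
[[-0.6, -0.2], [0.2, 0.5], [-0.7, 0.5], [-0.3, 0.7], [0.7, -0.4], [-0.1, -0.3], [-0.2, -0.5], [-0.1, -0.4], [0.0, -0.2], [-0.4, 1.5], [-0.3, 0.8]]
[0.5234 0.1249 2.22   0.    ] 127.2
[[-0.8, -0.4], [0.1, 0.3], [-0.9, 0.3], [-0.4, 0.6], [0.6, -0.6], [-0.1, -0.7], [-0.2, -0.9], [-0.1, -0.8], [0.1, -0.6], [-0.4, 1.2], [-0.3, 0.4]]
```

Emit:
arm_command([
  [[0,0,-6,7.1,-1],[0,0,-6,7.1,-1],[0,0,-6,7.1,-1],[0,0,0,7.1,-1],[0,0,0,7.1,-1],[0,0,0,7.1,-1],[0,0,0,7.1,-1],[0,0,0,7.0,-1],[-20,2,0,0,-1],[-38,4,0,0,-1],[-38,4,0,0,-1],[-38,4,0,0,-1]],
])

```text
clock: 1.1
ee_pos: [0.2306, 0.4456, 0.2593]
tcp_rot: [[-0.273, 0.962, -0.001], [0.962, 0.273, -0.001], [-0.001, -0.001, -1.0]]
force: [1.3, 0.4, 0.1]
width: 0.0855
grip_force: 0.0
```

Emit:
arm_command([
  [[-38,4,0,0,-1],[-38,4,0,0,-1],[-38,4,0,0,-1],[-38,4,0,0,-1],[-38,4,0,0,-1],[-38,4,0,0,-1],[-38,4,0,0,-1],[-38,4,0,0,-1],[-38,4,0,0,-1],[-38,4,0,0,-1],[-38,4,0,0,-1],[-38,4,0,0,-1]],
])

```text
clock: 2.1
ee_pos: [0.4008, 0.0193, 0.2601]
tcp_rot: [[-0.272, 0.962, 0.0], [0.962, 0.272, 0.0], [0.0, 0.0, -1.0]]
force: [0.8, 0.7, 0.7]
width: 0.0853
grip_force: 0.0
```

Emit:
arm_command([
  [[-38,4,0,0,-1],[-38,4,0,0,-1],[-38,4,0,0,-1],[-38,4,0,0,-1],[-38,4,0,0,-1],[-38,4,0,0,-1],[-38,4,0,0,-1],[-10,1,0,0,-1],[0,0,0,0,-1],[0,0,0,0,-1],[0,0,0,0,-1]],
])

```text
clock: 3.02
ee_pos: [0.5035, -0.2353, 0.2604]
tcp_rot: [[-0.273, 0.962, -0.0], [0.962, 0.273, 0.001], [0.001, 0.0, -1.0]]
force: [0.4, -0.3, 0.3]
width: 0.0853
grip_force: 0.0
```

```bash
python3 - <<'E'
from h import *
import cv2
s=bot.state();im=bot.camera("wrist")[:,:,::-1].copy()
np.savez("w1.npz",im=im,pos=s["ee_pos"],R=s["tcp_rot"])
print(s["clock"],s["ee_pos"].round(4),s["tcp_rot"].round(4).tolist(),s["force"].round(2))
v=[.4971,-.2126,1.8461,0]
L=[(0,-55,138),(0,55,138),(0,-55,0),(0,55,0),(-45,-8,148),(-45,8,148),(-5,-8,148),(-5,8,148)]
p=wproj(place(v,L),s["ee_pos"],s["tcp_rot"]);print(p.round(1).tolist())
# crop region for viewing
lo=np.maximum(p.min(0)-25,0).astype(int);hi=(p.max(0)+25).astype(int)
f=min(800/(hi[0]-lo[0]),600/(hi[1]-lo[1]));f=int(f) if f>=1 else 1
c=im[lo[1]:hi[1],lo[0]:hi[0]];c=cv2.resize(c,None,fx=f,fy=f,interpolation=cv2.INTER_CUBIC);c=np.ascontiguousarray(c[:600,:800])
for q in p: cv2.circle(c,tuple(int(t) for t in (q+.5-lo)*f),2,(0,0,255),-1)
print(lo,f);cv2.imwrite("pics/w1.png",c)
E
```

```text
3.0167 [ 0.5035 -0.2353  0.2604] [[-0.2728, 0.9621, -0.0001], [0.9621, 0.2728, 0.0005], [0.0005, 0.0001, -1.0]] [ 0.44 -0.3   0.28]
[[315.2, 156.3], [190.5, 156.1], [294.4, 135.7], [211.8, 135.6], [261.8, 208.3], [243.7, 208.2], [262.3, 163.9], [243.3, 163.9]]
[165 110] 4
```

View pics/w1.png

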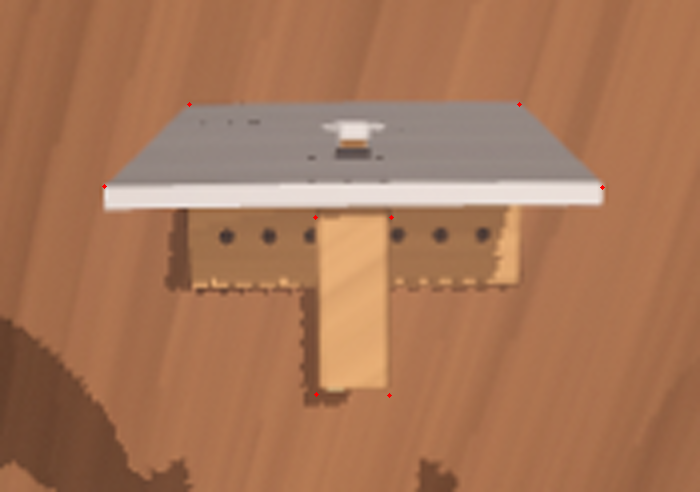

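The rack matches the model within about 1 px: handle at wrist pixels (252,164–208), plate top corners at (190,156) and (315,156). Now I'll descend and grip.

Emit:
arm_command([
  [[-1.5,0,20,0,-1],[0,0,30,0,-1],[0,0,30,0,-1],[0,0,25,0,-1],[0,0,20,0,-1],[0,0,10,0,-1],[0,0,5,0,-1],[0,0,0,0,-1],[0,0,0,0,-1]],
])

```text
clock: 3.82
ee_pos: [0.5047, -0.2377, 0.1219]
tcp_rot: [[-0.273, 0.962, 0.002], [0.962, 0.273, -0.001], [-0.002, 0.002, -1.0]]
force: [0.7, 0.7, -0.3]
width: 0.0853
grip_force: 0.0
```

Emit:
arm_command([
  [[0,0,0,0,1],[0,0,0,0,1],[0,0,0,0,1],[0,0,0,0,1],[0,0,0,0,1],[0,0,0,0,1],[0,0,0,0,1],[0,0,0,0,1],[0,0,0,0,1],[0,0,0,0,1],[0,0,0,0,1],[0,0,0,0,1]],
], squeeze=90)

```text
clock: 4.82
ee_pos: [0.5041, -0.238, 0.1206]
tcp_rot: [[-0.272, 0.962, 0.0], [0.962, 0.272, -0.0], [-0.0, 0.0, -1.0]]
force: [-2.5, 0.0, 4.2]
width: 0.0149
grip_force: 88.4
```

Emit:
arm_command([
  [[0,0,-8,0,1],[0,0,-17,0,1],[0,0,-28,0,1],[0,0,-30,0,1],[0,0,-30,0,1],[0,0,-27,0,1],[0,0,-17,0,1],[0,0,-8,0,1],[0,0,0,-5.3,1],[0,0,0,-5.3,1],[0,0,0,-5.3,1],[0,0,0,-5.3,1]],
])

```text
clock: 5.82
ee_pos: [0.504, -0.2376, 0.2833]
tcp_rot: [[-0.605, 0.796, -0.003], [0.796, 0.605, 0.002], [0.003, -0.001, -1.0]]
force: [0.5, 0.7, -3.4]
width: 0.0154
grip_force: 87.9
```

```bash
python3 - <<'E'
from h import *
import cv2
s=bot.state();print(s["clock"],s["ee_pos"].round(4),s["force"].round(2),s["tcp_rot"].round(3).tolist())
R=s["tcp_rot"];d=np.array([.5814,.0484,0.2856])-s["ee_pos"];print("tool shift mm",(R.T@d*1000).round(1))
# overlay planned rack poses on old images
b=[.5234,.1249,2.22,0]
H=[(0,-55,0),(0,55,0),(-60,55,0),(-60,-55,0),(0,-55,14),(0,55,14),(-60,55,14),(-60,-55,14),(0,-55,138),(0,55,138)]
E=[(0,1),(1,2),(2,3),(3,0),(4,5),(5,6),(6,7),(7,4),(0,8),(1,9),(8,9)]
out=[]
for n,x0,y0,w,h in(("top",180,70,120,170),("scene",160,150,170,130)):
    im=cv2.imread(f"pics/{n}0.png");f=3 if n=="top" else 2
    c=cv2.resize(im[y0:y0+h,x0:x0+w],None,fx=f,fy=f,interpolation=cv2.INTER_CUBIC)
    for dx,z,col in((40,60,(0,255,255)),(0,30,(255,0,0))):
        P=place(b,np.array(H)+[-10-dx,0,z]);q=(proj(n,P)-[x0,y0])*f
        for i,j in E: cv2.line(c,tuple(q[i].astype(int)),tuple(q[j].astype(int)),col,1)
    out.append(c)
o=np.zeros((520,720,3),np.uint8);o[:510,:360]=out[0];o[:260,370:710]=out[1];cv2.imwrite("pics/ov.png",o)
E
```

```text
5.8167 [ 0.504  -0.2376  0.2833] [ 0.48  0.67 -3.44] [[-0.605, 0.796, -0.003], [0.796, 0.605, 0.002], [0.003, -0.001, -1.0]]
tool shift mm [180.8 234.8  -2. ]
```

View pics/ov.png

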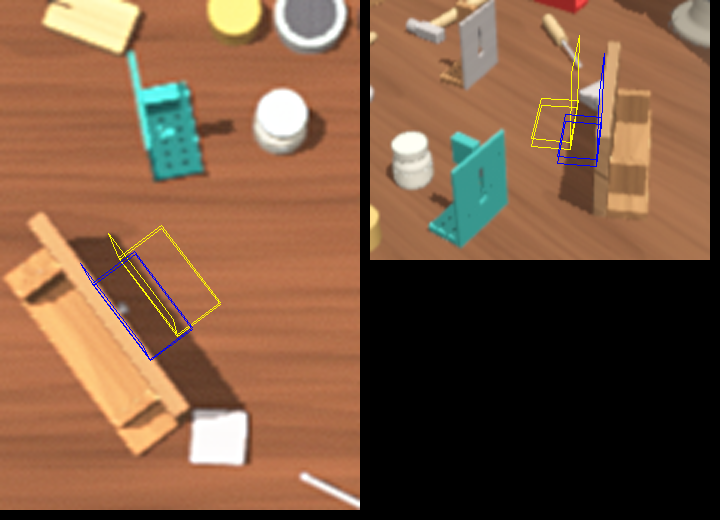

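The approach corridor is clear of the turquoise rack and the jar. Moving to the stand-off.

Emit:
arm_command([
  [[6,8,0,0,1],[14,18,0,0,1],[18,23,0,0,1],[20,26,0,0,1],[20,26,0,0,1],[20,26,0,0,1],[20,26,0,0,1],[20,26,0,0,1],[18,24,0,0,1],[14,18,0,0,1],[8,10,0,0,1],[3,4,0,0,1]],
])

```text
clock: 6.82
ee_pos: [0.5829, 0.0505, 0.284]
tcp_rot: [[-0.602, 0.798, -0.002], [0.798, 0.602, 0.001], [0.002, -0.001, -1.0]]
force: [-0.2, -0.3, -3.6]
width: 0.0154
grip_force: 88.1
```

Emit:
arm_command([
  [[0,0,10,0,1],[0,0,20,0,1],[0,0,25,0,1],[0,0,25,0,1],[0,0,15,0,1],[0,0,5,0,1],[0,0,0,0,1],[0,0,0,0,1],[0,0,0,0,1]],
])

```text
clock: 7.57
ee_pos: [0.5836, 0.0475, 0.1872]
tcp_rot: [[-0.601, 0.799, 0.003], [0.799, 0.601, -0.0], [-0.002, 0.002, -1.0]]
force: [-1.0, 0.2, -2.7]
width: 0.0147
grip_force: 88.0
```

```bash
python3 - <<'E'
from h import *
import cv2
s=bot.state();im=bot.camera("wrist")[:,:,::-1].copy()
np.savez("w2.npz",im=im,pos=s["ee_pos"],R=s["tcp_rot"])
for n in("top","scene"): cv2.imwrite(f"pics/{n}2.png",bot.camera(n)[:,:,::-1])
print(s["clock"],s["ee_pos"].round(4),s["tcp_rot"].round(4).tolist(),s["force"].round(2))
pos,R=s["ee_pos"],s["tcp_rot"]
b=[.5234,.1249,2.22,0]
bp=wproj(place(b,[(-10,-130,150),(-10,130,150),(10,-130,150),(10,130,150),(-21,0,115),(-10,0,115),(-21,0,122),(-16,-7,115),(-16,7,115)]),pos,R)
# rack: tool frame x=rack x, y=-rack y, origin at (-26.3,0,120.6)
rl=np.array([(0,-55,138),(0,55,138),(-5,-55,138),(-5,55,138),(-45,-8,148),(-45,8,148),(-5,-8,148),(-5,8,148)])-[-26.3,0,120.6]
rp=wproj(pos+(rl*[1,-1,-1]/1000)@R.T,pos,R)
print("board",bp.round(1).tolist());print("rack",rp.round(1).tolist())
x0,y0,w,h,f=120,40,266,200,3
c=cv2.resize(im[y0:y0+h,x0:x0+w],None,fx=f,fy=f,interpolation=cv2.INTER_CUBIC)
for P,col in((bp,(0,0,255)),(rp,(255,0,0))):
    for q in P: cv2.circle(c,tuple(int(t) for t in (q+.5-[x0,y0])*f),2,col,-1)
cv2.imwrite("pics/w2.png",c)
E
```

```text
7.5667 [0.5836 0.0475 0.1872] [[-0.6007, 0.7994, 0.003], [0.7995, 0.6007, -0.0001], [-0.0019, 0.0023, -1.0]] [-0.95  0.18 -2.74]
board [[450.4, 88.6], [52.2, 90.9], [450.9, 58.9], [51.4, 61.3], [250.8, 92.8], [250.7, 76.8], [250.7, 92.7], [261.2, 85.5], [240.4, 85.6]]
rack [[377.6, 213.9], [128.6, 213.7], [376.0, 224.2], [130.2, 224.0], [270.5, 313.7], [235.4, 313.7], [273.4, 237.1], [232.5, 237.0]]
```

View pics/w2.png

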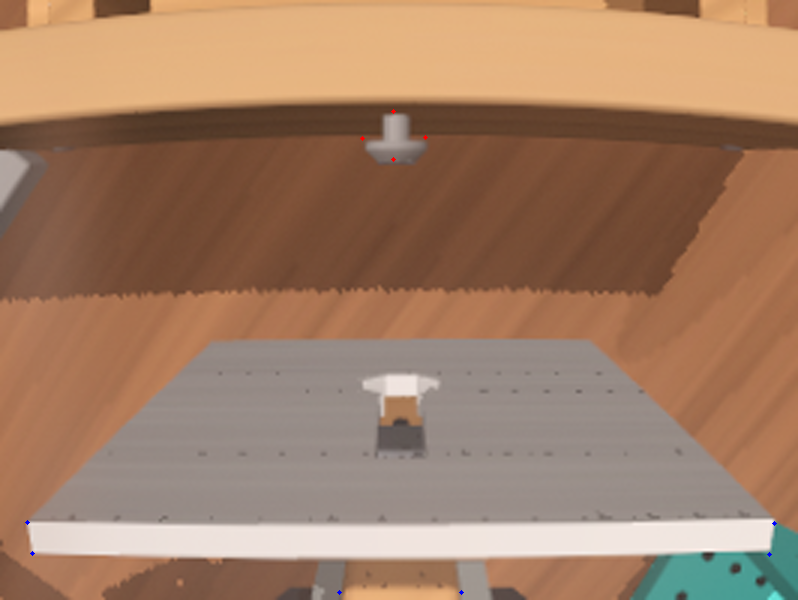

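The wrist view shows the screw head tip at about (252,94) px and the plate's back top edge at about row 214. The rack overlay agrees with the picture, and the screw lies about 1 px from its prediction. I'll measure the edges numerically for yaw and offsets.

```bash
cat >> h.py <<'E'
def back(px,z,pos,R):
    m=bot.camera_model("wrist");M=m["mount"];K=m["K"];d=(np.atleast_2d(px)-K[:2,2])/K[0,0]
    th=np.hypot(*d.T);u=d/np.maximum(th,1e-9)[:,None]
    ray=np.c_[u*np.sin(th)[:,None],np.cos(th)]*[1,-1,-1]@M[:3,:3].T@R.T;o=pos+R@M[:3,3]
    return o+ray*((z-o[2])/ray[:,2])[:,None]
E
cat > edges.py <<'E'
from h import *
import cv2,sys
d=np.load(sys.argv[1]);im=d["im"];pos=d["pos"];R=d["R"]
g=cv2.cvtColor(im,cv2.COLOR_BGR2GRAY).astype(float);g=cv2.GaussianBlur(g,(3,3),0)
gy=np.gradient(g,axis=0)
def edge(cols,r0,r1,sign):
    out=[]
    for c in cols:
        s=sign*gy[r0:r1,c];k=int(s.argmax())
        if 0<k<len(s)-1:
            a,b,e=s[k-1:k+2];out.append((c,r0+k+.5*(a-e)/(a-2*b+e)))
    return np.array(out)
def line(px,z):
    P=back(px,z,pos,R);T=(P-pos)@R*1000  # tool axes
    x,y=T[:,0],T[:,1];k=np.ones(len(x),bool)
    for _ in range(4):
        p=np.polyfit(y[k],x[k],1);e=x-np.polyval(p,y);k=abs(e)<max(.6,2*e[k].std())
    return p[1],np.degrees(np.arctan(p[0])),e[k].std(),k.sum()
rz=pos[2]-.1206
cols=[c for c in range(150,355) if not 236<c<268]
r0=int(sys.argv[2]);r1=int(sys.argv[3])
print("board front top edge x(y=0), slope deg:",np.round(line(edge(cols,r0,r1,-1),.150),2))
print("plate back top edge:",np.round(line(edge([c for c in range(150,355)],205,222,1),rz+.138),2))
for r in sys.argv[4:]:
    r=int(r);row=g[r];gx=np.gradient(row)
    s=gx[225:280];print("row",r,"rise",225+s.argmax(),"fall",225+s.argmin(), row[232:274].astype(int).tolist())
E
python3 edges.py w2.npz 70 95 80 89 173 187
```

```text
board front top edge x(y=0), slope deg: [8.777e+01 1.000e-01 4.000e-02 1.740e+02]
plate back top edge: [2.682e+01 2.700e-01 4.000e-02 2.050e+02]
row 80 rise 247 fall 255 [65, 66, 66, 66, 66, 66, 66, 67, 67, 67, 67, 67, 68, 67, 73, 100, 136, 159, 168, 169, 163, 153, 139, 119, 92, 74, 68, 68, 69, 69, 69, 69, 69, 69, 69, 69, 69, 69, 69, 69, 69, 69]
row 89 rise 242 fall 260 [93, 92, 92, 92, 91, 90, 89, 88, 89, 100, 118, 132, 138, 141, 144, 146, 146, 146, 146, 145, 143, 140, 136, 133, 129, 124, 119, 113, 106, 98, 91, 88, 87, 87, 86, 86, 86, 86, 86, 87, 86, 85]
row 173 rise 258 fall 248 [143, 142, 142, 142, 142, 142, 143, 143, 143, 143, 143, 142, 143, 150, 169, 177, 159, 140, 137, 137, 137, 136, 135, 136, 136, 137, 150, 164, 158, 146, 142, 142, 142, 142, 142, 142, 142, 142, 142, 142, 142, 142]
row 187 rise 261 fall 245 [145, 145, 144, 145, 145, 145, 145, 145, 145, 145, 145, 144, 138, 119, 98, 90, 90, 89, 89, 88, 88, 88, 87, 87, 88, 88, 88, 89, 95, 113, 133, 142, 143, 143, 142, 143, 143, 143, 143, 143, 143, 143]
```

```bash
python3 - <<'E'
from h import *
d=np.load("w2.npz");pos,R=d["pos"],d["R"];rz=pos[2]-.1206
T=lambda px,z:((back(px,z,pos,R)-pos)@R*1000).round(2).tolist()
print("screw",T([251.3,80],.115),T([251.2,89],.115),"slot",[T([253.15,187],rz+z) for z in(.08,.09)],T([253.2,173],rz+.06))
p=((back([[128.8,214],[378,214]],rz+.138,pos,R)-pos)@R*1000);print("plate ends",p.round(2).tolist())
s=bot.state();print(rz,s["ee_pos"],s["force"])
E
```

```text
screw [[85.95, -1.35, 72.04]] [[79.78, -1.41, 72.05]] slot [[[20.58, -0.02, 40.56]], [[23.72, -0.01, 30.56]]] [[24.12, -0.02, 60.55]]
plate ends [[26.22, -54.84, -17.57], [26.22, 55.25, -17.32]]
0.06660273008548716 [0.58354711 0.04793678 0.18693126] [-0.49241859  0.02465989 -3.03231501]
```

Emit:
arm_command([
  [[0,-1.4,6.4,0,1],[5,0,0,0,1],[10,0,0,0,1],[12,0,0,0,1],[10,0,0,0,1],[5,0,0,0,1],[2,0,0,0,1],[0,0,0,0,1],[0,0,0,0,1],[0,0,0,0,1]],
])

```text
clock: 8.55
ee_pos: [0.5555, 0.0821, 0.1789]
tcp_rot: [[-0.601, 0.799, 0.0], [0.799, 0.601, -0.0], [-0.0, 0.0, -1.0]]
force: [0.4, -0.2, -3.1]
width: 0.0149
grip_force: 88.2
```

```bash
python3 - <<'E'
from h import *
import cv2
s=bot.state();im=bot.camera("wrist")[:,:,::-1].copy()
np.savez("w3.npz",im=im,pos=s["ee_pos"],R=s["tcp_rot"])
print(s["clock"],s["ee_pos"].round(4),s["tcp_rot"].round(4).tolist(),s["force"].round(2),"rz",s["ee_pos"][2]-.1206)
d=np.load("w2.npz");print("moved",((s["ee_pos"]-d["pos"])@d["R"]*1000).round(2))
x0,y0,w,h,f=120,90,266,150,3
c=cv2.resize(im[y0:y0+h,x0:x0+w],None,fx=f,fy=f,interpolation=cv2.INTER_CUBIC)
cv2.imwrite("pics/w3.png",c)
E
python3 edges.py w3.npz 140 205
```

```text
8.55 [0.5555 0.0821 0.1789] [[-0.6013, 0.799, 0.0002], [0.799, 0.6013, -0.0003], [-0.0003, 0.0, -1.0]] [ 0.35 -0.22 -3.14] rz 0.05832921093134692
moved [44.56 -1.62  8.19]
board front top edge x(y=0), slope deg: [4.375e+01 3.000e-02 7.000e-02 1.740e+02]
plate back top edge: [2.679e+01 3.200e-01 4.000e-02 2.050e+02]
```

View pics/w3.png

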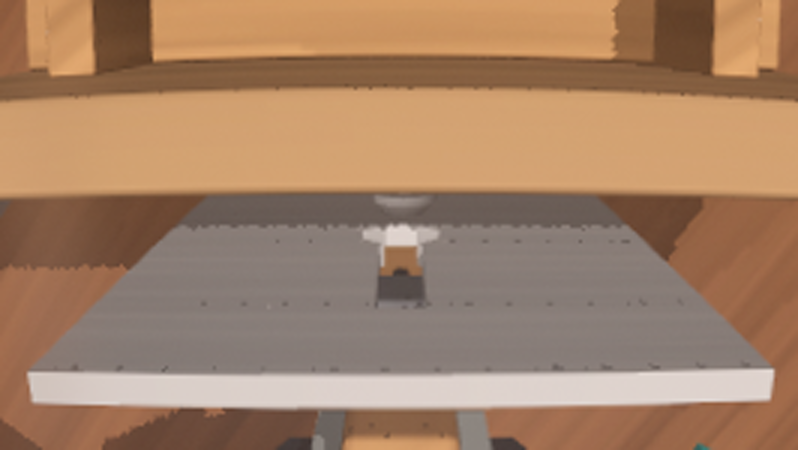

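Emit:
arm_command([
  [[0,0,-1.7,0.3,1],[0,0,0,0,1],[0,0,0,0,1],[0,0,0,0,1],[0,0,0,0,1]],
])

```text
clock: 9.02
ee_pos: [0.5554, 0.0823, 0.1805]
tcp_rot: [[-0.597, 0.802, -0.0], [0.802, 0.597, -0.0], [0.0, -0.0, -1.0]]
force: [0.3, 0.9, -3.5]
width: 0.0149
grip_force: 88.2
```

Emit:
arm_command([
  [[2,0,0,0,1],[2,0,0,0,1],[2,0,0,0,1],[2,0,0,0,1],[2,0,0,0,1],[0,0,0,0,1],[0,0,0,0,1]],
])

```text
clock: 9.6
ee_pos: [0.5493, 0.0905, 0.1806]
tcp_rot: [[-0.598, 0.802, 0.0], [0.802, 0.598, -0.0], [-0.0, 0.0, -1.0]]
force: [0.2, 0.1, -3.0]
width: 0.0151
grip_force: 88.1
```

Emit:
arm_command([
  [[1,0,0,0,1],[1,0,0,0,1],[1,0,0,0,1],[1,0,0,0,1],[1,0,0,0,1],[0,0,0,0,1],[0,0,0,0,1]],
])

```text
clock: 10.18
ee_pos: [0.5464, 0.0945, 0.1806]
tcp_rot: [[-0.597, 0.802, -0.0], [0.802, 0.597, -0.0], [0.0, -0.0, -1.0]]
force: [-0.5, 0.7, -2.5]
width: 0.015
grip_force: 88.1
```

```bash
python3 - <<'E'
from h import *
s=bot.state();im=bot.camera("wrist")[:,:,::-1].copy()
np.savez("w4.npz",im=im,pos=s["ee_pos"],R=s["tcp_rot"])
print(s["clock"],s["ee_pos"].round(4),s["force"].round(2))
E
python3 edges.py w4.npz 180 212
```

```text
10.1833 [0.5464 0.0945 0.1806] [-0.49  0.73 -2.46]Traceback (most recent call last):
  File "edges.py", line 22, in <module>
    print("board front top edge x(y=0), slope deg:",np.round(line(edge(cols,r0,r1,-1),.150),2))
                                                             ~~~~^^^^^^^^^^^^^^^^^^^^^^^^^^
  File "edges.py", line 14, in line
    P=back(px,z,pos,R);T=(P-pos)@R*1000  # tool axes
  File "h.py", line 19, in back
    m=bot.camera_model("wrist");M=m["mount"];K=m["K"];d=(np.atleast_2d(px)-K[:2,2])/K[0,0]
                                                         ~~~~~~~~~~~~~~~~~^~~~~~~~
ValueError: operands could not be broadcast together with shapes (1,0) (2,)
```

Emit:
arm_command([
  [[0.5,0,0,0,1],[0.5,0,0,0,1],[0,0,0,0,1],[0,0,0,0,1]],
])

```text
clock: 10.57
ee_pos: [0.5459, 0.095, 0.1806]
tcp_rot: [[-0.597, 0.802, 0.0], [0.802, 0.597, -0.0], [-0.0, 0.0, -1.0]]
force: [0.2, -1.4, -3.9]
width: 0.0148
grip_force: 88.2
```

Emit:
arm_command([
  [[0.5,0,0,0,1],[0,0,0,0,1],[0,0,0,0,1]],
])

```text
clock: 10.82
ee_pos: [0.5459, 0.0952, 0.1807]
tcp_rot: [[-0.597, 0.802, 0.001], [0.802, 0.597, -0.001], [-0.001, 0.0, -1.0]]
force: [3.3, -3.0, -4.2]
width: 0.0151
grip_force: 88.2
```

Emit:
arm_command([
  [[0.5,0,0,0,1],[0,0,0,0,1],[0,0,0,0,1]],
])

```text
clock: 11.07
ee_pos: [0.5458, 0.0953, 0.1807]
tcp_rot: [[-0.597, 0.802, 0.002], [0.802, 0.597, -0.001], [-0.002, 0.0, -1.0]]
force: [3.7, -4.6, -3.9]
width: 0.0149
grip_force: 88.1
```

Emit:
arm_command([
  [[-0.3,0,1,0,1],[0,0,1.5,0,1],[0,0,1.5,0,1],[0,0,1.5,0,1],[0,0,1.5,0,1],[0,0,1,0,1],[0,0,0,0,1],[0,0,0,0,1]],
])

```text
clock: 11.73
ee_pos: [0.546, 0.0953, 0.1733]
tcp_rot: [[-0.597, 0.802, 0.002], [0.802, 0.597, -0.001], [-0.002, 0.001, -1.0]]
force: [3.7, -4.7, -0.9]
width: 0.0148
grip_force: 88.6
```

Emit:
arm_command([
  [[0,0,1,0,1],[0,0,1,0,1],[0,0,1,0,1],[0,0,1,0,1],[0,0,0,0,1]],
])

```text
clock: 12.15
ee_pos: [0.5461, 0.0953, 0.1696]
tcp_rot: [[-0.597, 0.802, 0.003], [0.802, 0.597, -0.001], [-0.002, 0.002, -1.0]]
force: [3.5, -4.8, -0.3]
width: 0.0149
grip_force: 88.7
```

Emit:
arm_command([
  [[0,0,0.8,0,1],[0,0,0.8,0,1],[0,0,0.8,0,1],[0,0,0,0,1]],
])

```text
clock: 12.48
ee_pos: [0.5463, 0.0953, 0.1681]
tcp_rot: [[-0.597, 0.802, 0.004], [0.802, 0.597, -0.0], [-0.003, 0.003, -1.0]]
force: [3.8, -5.1, 3.1]
width: 0.0151
grip_force: 89.1
```

Emit:
arm_command([
  [[0,0,0.7,0,1],[0,0,0.7,0,1],[0,0,0.7,0,1],[0,0,0.7,0,1],[0,0,0.7,0,1],[0,0,0,0,1]],
])

```text
clock: 12.98
ee_pos: [0.5465, 0.0954, 0.1663]
tcp_rot: [[-0.597, 0.802, 0.005], [0.802, 0.597, -0.0], [-0.003, 0.004, -1.0]]
force: [1.0, -6.0, 9.3]
width: 0.0148
grip_force: 90.1
```

Emit:
arm_command([
  [[0,0,0.5,0,1],[0,0,0.5,0,1],[0,0,0,0,1]],
])

```text
clock: 13.23
ee_pos: [0.5465, 0.0954, 0.1659]
tcp_rot: [[-0.597, 0.802, 0.006], [0.802, 0.597, 0.0], [-0.003, 0.005, -1.0]]
force: [0.4, -4.7, 12.2]
width: 0.0149
grip_force: 90.4
```

Emit:
arm_command([
  [[-0.5,-0.4,0,0,1],[0,0,0,0,1],[0,0,0,0,1]],
])

```text
clock: 13.48
ee_pos: [0.5465, 0.0954, 0.1659]
tcp_rot: [[-0.597, 0.802, 0.006], [0.802, 0.597, 0.001], [-0.003, 0.006, -1.0]]
force: [0.1, -3.5, 11.1]
width: 0.015
grip_force: 90.3
```

```bash
python3 - <<'E'
from h import *
import cv2
s=bot.state();im=bot.camera("wrist")[:,:,::-1].copy()
np.savez("w5.npz",im=im,pos=s["ee_pos"],R=s["tcp_rot"])
print(s["clock"],s["ee_pos"].round(4),"force tool",(s["tcp_rot"].T@s["force"]).round(2),"torque tool",(s["tcp_rot"].T@s["ft_torque"]).round(3),s["tcp_rot"].round(4).tolist())
c=cv2.resize(im[120:320,120:386],None,fx=3,fy=3,interpolation=cv2.INTER_CUBIC);cv2.imwrite("pics/w5.png",c)
E
```

```text
13.4833 [0.5465 0.0954 0.1659] force tool [ -2.86  -1.98 -11.14] torque tool [ 0.368 -0.075 -0.097] [[-0.5973, 0.802, 0.006], [0.802, 0.5973, 0.0012], [-0.0026, 0.0056, -1.0]]
```

View pics/w5.png

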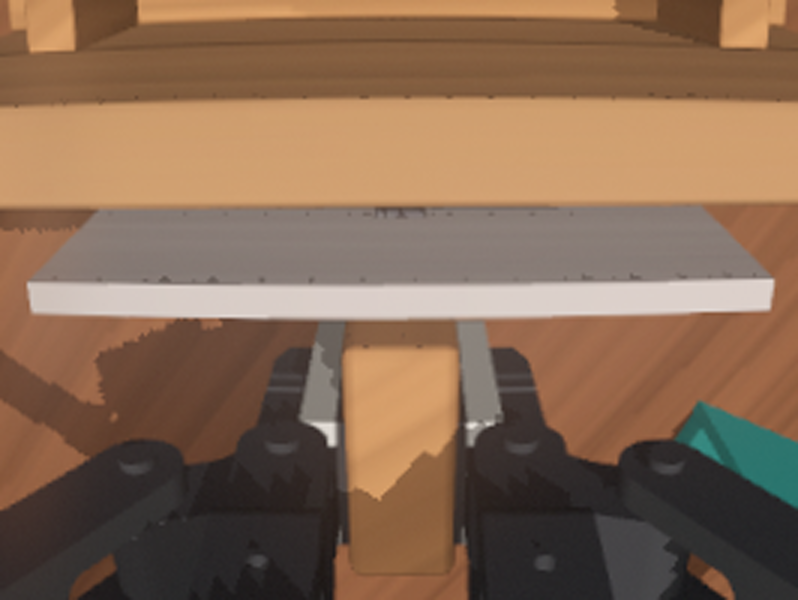

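The plate lies against the board and sits square. A small sideways force remains, so I'll ease it off while continuing to slide.

Emit:
arm_command([
  [[0,-0.4,0,0,1],[0,-0.4,0.3,0,1],[0,0,0.3,0,1],[0,0,0,0,1]],
])

```text
clock: 13.87
ee_pos: [0.5463, 0.0953, 0.1658]
tcp_rot: [[-0.597, 0.802, 0.008], [0.802, 0.597, 0.002], [-0.003, 0.007, -1.0]]
force: [1.9, -1.4, 11.7]
width: 0.0152
grip_force: 90.4
```

```bash
cat > st.py <<'E'
from h import *
s=bot.state();print(s["clock"],s["ee_pos"].round(5),"force tool",(s["tcp_rot"].T@s["force"]).round(2),"torque tool",(s["tcp_rot"].T@s["ft_torque"]).round(3),s["tcp_rot"].round(4).tolist())
E
python3 st.py
```

```text
13.8667 [0.54634 0.09529 0.16577] force tool [ -2.3    0.74 -11.68] torque tool [ 0.142 -0.119 -0.083] [[-0.5974, 0.8019, 0.0077], [0.8019, 0.5974, 0.0019], [-0.003, 0.0073, -1.0]]
```

Emit:
arm_command([
  [[0,0,0.4,0,1],[0,0,0,0,1],[0,0,0,0,1]],
])

```text
clock: 14.12
ee_pos: [0.5464, 0.0953, 0.1655]
tcp_rot: [[-0.597, 0.802, 0.008], [0.802, 0.597, 0.002], [-0.003, 0.007, -1.0]]
force: [0.5, -1.5, 11.8]
width: 0.0147
grip_force: 90.5
```

```bash
python3 st.py
```

```text
14.1167 [0.54635 0.09527 0.16548] force tool [ -1.54  -0.39 -11.76] torque tool [ 0.105 -0.05  -0.03 ] [[-0.5975, 0.8019, 0.0077], [0.8019, 0.5975, 0.0019], [-0.0031, 0.0074, -1.0]]
```

It is sliding under steady friction, so I'll carry on in small steps.

Emit:
arm_command([
  [[0,0,0.4,0,1],[0,0,0.4,0,1],[0,0,0,0,1]],
])

```text
clock: 14.37
ee_pos: [0.5463, 0.0953, 0.1647]
tcp_rot: [[-0.598, 0.802, 0.008], [0.802, 0.598, 0.002], [-0.003, 0.007, -1.0]]
force: [1.4, -1.9, 12.8]
width: 0.0151
grip_force: 90.5
```

```bash
python3 st.py
```

```text
14.3667 [0.54631 0.09529 0.16471] force tool [ -2.4    0.06 -12.79] torque tool [-0.011 -0.157 -0.116] [[-0.5975, 0.8018, 0.0077], [0.8019, 0.5975, 0.0019], [-0.0031, 0.0073, -1.0]]
```

Emit:
arm_command([
  [[0,0,0.4,0,1],[0,0,0.4,0,1],[0,0,0,0,1]],
])

```text
clock: 14.62
ee_pos: [0.5463, 0.0953, 0.164]
tcp_rot: [[-0.597, 0.802, 0.008], [0.802, 0.597, 0.002], [-0.003, 0.007, -1.0]]
force: [0.0, -2.0, 12.3]
width: 0.0148
grip_force: 90.5
```

Emit:
arm_command([
  [[0,0,0.4,0,1],[0,0,0.4,0,1],[0,0,0,0,1]],
])

```text
clock: 14.87
ee_pos: [0.5463, 0.0953, 0.1632]
tcp_rot: [[-0.598, 0.802, 0.008], [0.802, 0.598, 0.002], [-0.003, 0.007, -1.0]]
force: [1.0, -2.0, 13.5]
width: 0.0147
grip_force: 90.5
```

Emit:
arm_command([
  [[0,0,0.4,0,1],[0,0,0.4,0,1],[0,0,0,0,1]],
])

```text
clock: 15.12
ee_pos: [0.5463, 0.0953, 0.162]
tcp_rot: [[-0.597, 0.802, 0.007], [0.802, 0.597, 0.002], [-0.003, 0.007, -1.0]]
force: [1.2, -1.9, 12.0]
width: 0.0153
grip_force: 90.3
```

Emit:
arm_command([
  [[0,0,0.4,0,1],[0,0,0,0,1],[0,0,0,0,1]],
])

```text
clock: 15.37
ee_pos: [0.5463, 0.0953, 0.1616]
tcp_rot: [[-0.598, 0.802, 0.007], [0.802, 0.598, 0.002], [-0.003, 0.007, -1.0]]
force: [2.0, -1.7, 12.4]
width: 0.015
grip_force: 90.3
```

Emit:
arm_command([
  [[0,0,0.4,0,1],[0,0,0.4,0,1],[0,0,0,0,1]],
])

```text
clock: 15.62
ee_pos: [0.5463, 0.0953, 0.1608]
tcp_rot: [[-0.597, 0.802, 0.007], [0.802, 0.597, 0.002], [-0.003, 0.007, -1.0]]
force: [2.8, -2.3, 11.6]
width: 0.0155
grip_force: 90.3
```

Emit:
arm_command([
  [[0,0,0.4,0,1],[0,0,0.4,0,1],[0,0,0.4,0,1],[0,0,0,0,1]],
])

```text
clock: 15.95
ee_pos: [0.5463, 0.0953, 0.1597]
tcp_rot: [[-0.597, 0.802, 0.008], [0.802, 0.597, 0.002], [-0.003, 0.007, -1.0]]
force: [0.6, -1.9, 12.3]
width: 0.0152
grip_force: 90.3
```

Emit:
arm_command([
  [[0,0,0.4,0,1],[0,0,0.4,0,1],[0,0,0.4,0,1],[0,0,0,0,1]],
])

```text
clock: 16.28
ee_pos: [0.5463, 0.0953, 0.1586]
tcp_rot: [[-0.597, 0.802, 0.008], [0.802, 0.597, 0.002], [-0.003, 0.007, -1.0]]
force: [1.0, -2.0, 11.6]
width: 0.0151
grip_force: 90.3
```

Emit:
arm_command([
  [[0,0,0.4,0,1],[0,0,0.4,0,1],[0,0,0.4,0,1],[0,0,0,0,1]],
])

```text
clock: 16.62
ee_pos: [0.5464, 0.0953, 0.1575]
tcp_rot: [[-0.598, 0.802, 0.008], [0.802, 0.598, 0.002], [-0.003, 0.007, -1.0]]
force: [0.4, -2.2, 12.6]
width: 0.0151
grip_force: 90.3
```

Emit:
arm_command([
  [[0,0,0.4,0,1],[0,0,0.4,0,1],[0,0,0.4,0,1],[0,0,0,0,1]],
])

```text
clock: 16.95
ee_pos: [0.5464, 0.0953, 0.1563]
tcp_rot: [[-0.598, 0.802, 0.008], [0.802, 0.598, 0.002], [-0.003, 0.007, -1.0]]
force: [-0.0, -1.3, 12.0]
width: 0.015
grip_force: 90.3
```

Emit:
arm_command([
  [[0,0,0.4,0,1],[0,0,0.4,0,1],[0,0,0.4,0,1],[0,0,0,0,1]],
])

```text
clock: 17.28
ee_pos: [0.5464, 0.0953, 0.1551]
tcp_rot: [[-0.598, 0.802, 0.008], [0.802, 0.598, 0.002], [-0.003, 0.007, -1.0]]
force: [1.5, -1.6, 12.3]
width: 0.0155
grip_force: 90.4
```

s = 25.6 mm and still sliding evenly.

Emit:
arm_command([
  [[0,0,0.4,0,1],[0,0,0.4,0,1],[0,0,0.4,0,1],[0,0,0,0,1]],
])

```text
clock: 17.62
ee_pos: [0.5465, 0.0954, 0.154]
tcp_rot: [[-0.598, 0.802, 0.008], [0.802, 0.598, 0.002], [-0.003, 0.008, -1.0]]
force: [1.6, -1.3, 12.5]
width: 0.0154
grip_force: 90.4
```

Emit:
arm_command([
  [[0,0,0.4,0,1],[0,0,0.4,0,1],[0,0,0.4,0,1],[0,0,0,0,1]],
])

```text
clock: 17.95
ee_pos: [0.5465, 0.0954, 0.1531]
tcp_rot: [[-0.598, 0.802, 0.008], [0.802, 0.598, 0.002], [-0.003, 0.008, -1.0]]
force: [0.3, -2.1, 13.8]
width: 0.0154
grip_force: 90.6
```

Emit:
arm_command([
  [[0,0,0.4,0,1],[0,0,0,0,1],[0,0,0,0,1]],
])

```text
clock: 18.2
ee_pos: [0.5465, 0.0954, 0.153]
tcp_rot: [[-0.598, 0.802, 0.008], [0.802, 0.598, 0.002], [-0.003, 0.008, -1.0]]
force: [0.8, -2.3, 14.7]
width: 0.0148
grip_force: 90.9
```

```bash
python3 st.py
```

```text
18.2 [0.54647 0.09537 0.15295] force tool [ -2.33  -0.59 -14.73] torque tool [ 0.248  0.028 -0.029] [[-0.5975, 0.8018, 0.0082], [0.8018, 0.5975, 0.0021], [-0.0032, 0.0079, -1.0]]
```

Emit:
arm_command([
  [[0,0,0.4,0,1],[0,0,0,0,1],[0,0,0,0,1]],
])

```text
clock: 18.45
ee_pos: [0.5465, 0.0953, 0.1529]
tcp_rot: [[-0.598, 0.802, 0.009], [0.802, 0.598, 0.002], [-0.003, 0.008, -1.0]]
force: [-0.5, -1.9, 16.0]
width: 0.0152
grip_force: 91.0
```

```bash
python3 st.py
```

```text
18.45 [0.54649 0.09535 0.1529 ] force tool [ -1.26  -1.36 -16.01] torque tool [ 0.374  0.056 -0.02 ] [[-0.5975, 0.8018, 0.0085], [0.8019, 0.5975, 0.0021], [-0.0034, 0.0081, -1.0]]
```

The stop is home: two probes gave no travel while the force rose at the arm's own stiffness. Next I'll unload the push without lifting.

Emit:
arm_command([
  [[0,0,-1,0,1],[0,0,-1,0,1],[0,0,-1,0,1],[0,0,-1,0,1],[0,0,0,0,1],[0,0,0,0,1]],
])

```text
clock: 18.95
ee_pos: [0.5464, 0.0954, 0.1529]
tcp_rot: [[-0.598, 0.802, 0.006], [0.802, 0.598, 0.002], [-0.002, 0.006, -1.0]]
force: [6.2, -1.3, 2.5]
width: 0.0146
grip_force: 88.9
```

```bash
python3 st.py
```

```text
18.95 [0.54642 0.09536 0.15292] force tool [-4.76  4.22 -2.5 ] torque tool [-1.043 -0.606 -0.056] [[-0.5975, 0.8018, 0.0056], [0.8018, 0.5975, 0.0019], [-0.0018, 0.0056, -1.0]]
```

Emit:
arm_command([
  [[-0.4,0.5,0,0,1],[-0.4,0.5,-0.4,0,1],[0,0,0,0,1],[0,0,0,0,1]],
])

```text
clock: 19.28
ee_pos: [0.5465, 0.0954, 0.153]
tcp_rot: [[-0.598, 0.802, 0.002], [0.802, 0.598, 0.002], [-0.0, 0.003, -1.0]]
force: [2.2, 1.0, 6.2]
width: 0.0153
grip_force: 89.4
```

```bash
python3 st.py
```

```text
19.2833 [0.54649 0.09544 0.153  ] force tool [-0.5   2.38 -6.15] torque tool [-0.536 -0.028 -0.003] [[-0.5978, 0.8016, 0.0023], [0.8016, 0.5978, 0.0017], [-0.0001, 0.0029, -1.0]]
```

Emit:
arm_command([
  [[0,0,0,0,0.5],[0,0,0,0,0.5],[0,0,0,0,0],[0,0,0,0,0],[0,0,0,0,0],[0,0,0,0,-0.5],[0,0,0,0,-0.5],[0,0,0,0,-0.5],[0,0,0,0,-0.5]],
])

```text
clock: 20.03
ee_pos: [0.546, 0.0946, 0.1515]
tcp_rot: [[-0.597, 0.802, -0.0], [0.802, 0.597, -0.0], [0.0, -0.0, -1.0]]
force: [0.6, -0.6, 0.2]
width: 0.0638
grip_force: 0.0
```

```bash
python3 st.py; python3 - <<'E'
from h import *
import cv2
s=bot.state();im=bot.camera("wrist")[:,:,::-1].copy()
np.savez("w6.npz",im=im,pos=s["ee_pos"],R=s["tcp_rot"])
t=bot.camera("scene")[:,:,::-1];
a=cv2.resize(im[120:320,120:386],None,fx=2,fy=2);b=cv2.resize(t[120:270,190:320],None,fx=2,fy=2)
o=np.zeros((400,800,3),np.uint8);o[:,:532]=a;o[:300,540:800]=b;cv2.imwrite("pics/w6.png",o)
E
```

```text
20.0333 [0.54599 0.09458 0.15148] force tool [-0.87  0.13 -0.19] torque tool [ 0.024  0.039 -0.036] [[-0.5973, 0.802, -0.0001], [0.802, 0.5973, -0.0], [0.0, -0.0, -1.0]]
```

View pics/w6.png

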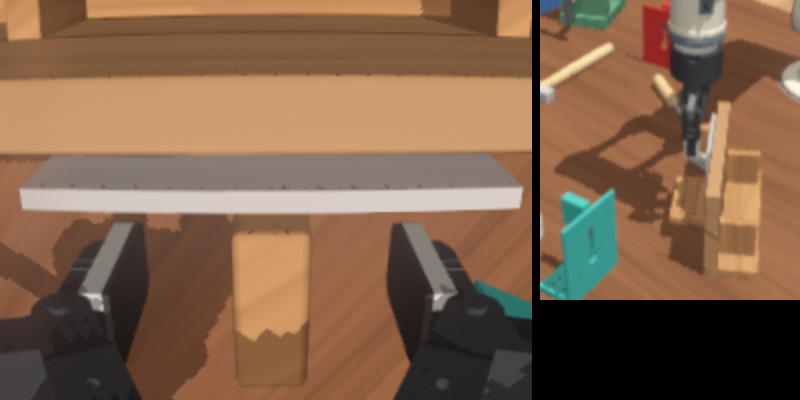

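The rack hangs free and level, and the fingers are clear of the handle. Retreating straight up, then a last check.

Emit:
arm_command([
  [[0,0,-5,0,-0.5],[0,0,-10,0,-0.5],[0,0,-15,0,-0.5],[0,0,-20,0,-0.5],[0,0,-20,0,-0.5],[0,0,-20,0,-0.5],[0,0,-10,0,-0.5],[0,0,-5,0,-0.5],[0,0,0,0,-0.5],[0,0,0,0,-0.5],[0,0,0,0,-0.5]],
])

```text
clock: 21.05
ee_pos: [0.5457, 0.0946, 0.2549]
tcp_rot: [[-0.597, 0.802, -0.002], [0.802, 0.597, -0.0], [0.001, -0.002, -1.0]]
force: [-0.8, -0.2, 0.1]
width: 0.064
grip_force: 0.0
```

```bash
python3 - <<'E'
from h import *
import cv2
s=bot.state();im=bot.camera("wrist")[:,:,::-1].copy();pos,R=s["ee_pos"],s["tcp_rot"]
for n in("top","scene"):cv2.imwrite(f"pics/{n}3.png",bot.camera(n)[:,:,::-1])
print(s["clock"],pos.round(4),s["force"].round(2))
# predicted hung rack: flush on board, rz=.0323
b=np.array([.5234,.1249,np.arctan2(.802,-.5973),.0323])
sc=None
tip=np.array([.54649,.09544]);o=tip+.0263*np.array([-.5978,.8016]);b[:2]=o
L=[(0,-55,138),(0,55,138),(-5,-55,138),(-5,55,138),(-45,-8,148),(-45,8,148)]
p=wproj(place(b,L),pos,R);print(p.round(1).tolist())
lo=[140,90];c=cv2.resize(im[90:290,140:380],None,fx=3,fy=3,interpolation=cv2.INTER_CUBIC)
for q in p: cv2.circle(c,tuple(int(t) for t in (q+.5-lo)*3),2,(0,0,255),-1)
cv2.imwrite("pics/w7.png",c)
a=cv2.imread("pics/top0.png").astype(int);d=abs(cv2.imread("pics/top3.png").astype(int)-a).max(2)>60
print("changed top px cols/rows",[(x,y,w,h,n) for x,y,w,h,n in cv2.connectedComponentsWithStats(d.astype(np.uint8))[2][1:].tolist() if n>25])
E
```

```text
21.05 [0.5457 0.0946 0.2549] [-0.83 -0.15  0.05]
[[327.5, 162.4], [182.5, 162.2], [327.1, 168.8], [182.9, 168.6], [265.5, 222.9], [244.4, 222.9]]
changed top px cols/rows [(175, 107, 101, 277, 12798), (251, 152, 86, 159, 5570), (220, 174, 10, 11, 36), (0, 276, 191, 108, 8605), (324, 311, 18, 35, 334), (264, 315, 16, 9, 48), (87, 324, 20, 7, 35), (258, 324, 30, 24, 231), (146, 345, 23, 10, 30), (276, 351, 9, 16, 87), (192, 372, 20, 12, 190)]
```

View pics/w7.png

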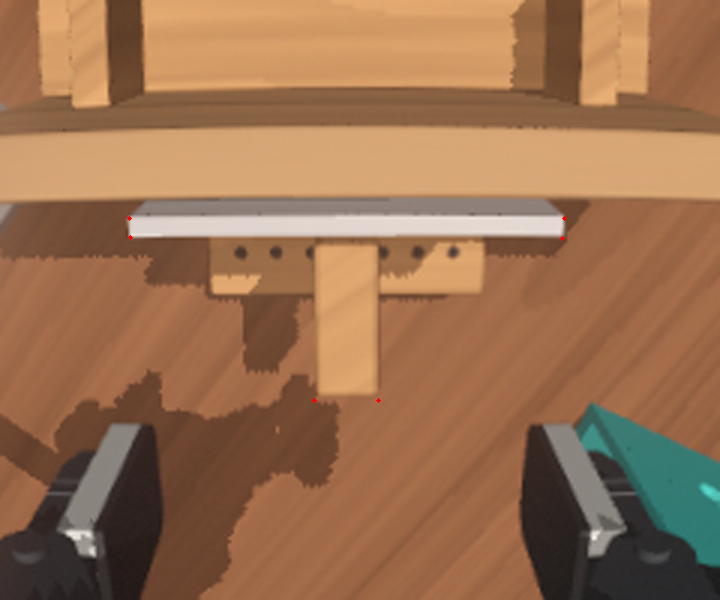

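The rack hangs where predicted within 1 px, flat and level, and the gripper is clear. Handing in.

```bash
python3 -c "
from cell import bot
print(bot.hand_in())"
```

```text
the job is handed in; nothing more can be done
None
```

The grey bur rack hangs on the screw with its stop home after about 28 mm of slide. It is level and flat on the board and let go, with a peak downward push of about 16 N at the wrist. I handed it in at about 21 s; the hand-in gave no verdict, and the neighbouring objects were not separately re-measured.

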